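Show a fruit sample's code to the desk reader

ROBOT

A 7-joint arm with a two-finger parallel gripper is mounted at the origin on the work surface. World frame = base frame: x ahead of the robot, y to its left, z up, the work surface at z = 0. Lengths are in m, angles in degrees, forces in N, time in s.
With the tool pointing down it reaches from about 0.425 to 0.875 m from the base axis. Payload 4.7 kg.
Tool frame: the origin (TCP) lies at the very end of the fingers, on their centre line; the grasp point (between the pads) lies 19 mm behind it (env.grasp_offset is the distance from the TCP to the grasp point, in m); z points along the fingers, y is the line along which they close (so a half turn about z gives the same grasp; the last joint's range is limited). The gripper opens to 87 mm and grips with 3 to 60 N. Pads are 19 mm wide; open, the fingers measure 117 mm over their backs; the gripper's body (75 mm by 190 mm) begins 51 mm behind the grasp point.
Start: joints at [-66.228, 18.392, -4.016, 83.108, 1.295, 78.541, -3.26], TCP at [0.254, 0.598, 0.223] pointing down, gripper open.
Joint ranges: [-163.93, 163.93], [-17.29, 119.83], [-79.2, 71.16], [3.27, 140.29], [-89.18, 269.18], [5.43, 117.66], [-154.24, 154.24]. Speed limits (degrees/s): [147.25, 147.25, 180, 180, 180, 180, 180].

INTERFACE

Orientations are given as [roll, pitch, yaw] about the fixed x, y, z axes, in that order (R = Rz(yaw) Ry(pitch) Rx(roll)).
In Python, from cell import env gives the robot as it stands. The module is installed in compiled form; this text tells all that it offers.
- The arm moves only by the tool drive_tool, never from a script. Its argument "moves" is one flat list of numbers, 5 for each row, row after row: the shift along the tool's x, y, z in units of 40 mm (1.0 is 40 mm), then the turn about the tool's z in units of 10 degrees (1.0 is 10 degrees), then the finger opening in mm, from 0 to 87. A call has 1 to 5 rows; each row is the pose to reach, as a shift and turn from the pose commanded when the call began, along the tool's axes at that moment; what a row does not reach only later rows make up. A row lasts 1/8 s, in which the tool goes at most 62.5 mm and 10.7 degrees, less where a joint would pass 70% of its speed; a pose out of reach is approached as far as the arm can. A call with a gripper value outside its range is refused whole. The fingers move at their own pace and stop on an object; "squeeze" is the grip in N (left out, the last holds). Time passes only in rows, so rows that repeat a pose let the fingers close. It gives the time, the measured TCP pose, the force, the opening and the grip force at its end, in the units of the state.
- env.get_obs(): the state, without advancing time (a new reading comes with each control period).
- env.read_camera(name): name is "scene" or "top" or "wrist"; returns (picture, depth): 420x560x3 uint8, red, green, blue; 420x560 float32, m along the optical axis (not along the pixel's ray), 0 where there is no reading.
- env.camera_model(name): a dict with "K" (3x3 intrinsics, pixels), "rvec" (rotation vector, rad) and "tvec" (3), from world to camera coordinates, as OpenCV has them; the wrist camera has in their place "tool_from_camera" (4x4, takes a point from camera to tool coordinates, whose origin is the TCP and whose axes are the flange's). Camera axes: x right, y down, z forward; pixel columns grow to the right and rows downward; lengths in m; the calibration is good to about 2 mm. The wrist camera is an equidistant fisheye: a pixel r from the principal point sees the ray r / f radians off the axis. A picture is of the moment at which its call begins: read the wrist's pose just before it. camera_model takes no time and is no camera call.
- env.sign_off(): hands the job in; it is judged then, once.
The state is a dict: "time_s": time; "qpos": joint angles; "joint_velocities": joint speeds; "effort": joint torques, N m; "tool_pos": TCP position; "tool_rot": TCP orientation; "force": force on the tool from outside, world axes, zero at the start; "wrist_torque": the same for the moment, N m; "grip_width": finger opening in m; "grasp_force": force on a finger pad.
Only numpy, scipy, OpenCV 4.12 (cv2) and the standard library are available. Lean on these libraries where they do the work, as an engineer would, in place of code of your own. Each camera call takes 0.05 s, during which the arm holds its last target. There are 200 camera calls.

TASK

Book in the plum sample: first slide the orange grip on the code reader all the way to its stop so that the dust shutter is fully open. Then pick up the blue sample dish by its handle and, keeping it level and moving smoothly so that the loose plum stays in the middle (do not touch the plum), turn it about a quarter turn so that its white code tag squarely faces the reader's window, and hold it at the height of the window with the tag about 70 mm in front of the glass. Finish while still holding the dish there, still and clear of everything but the gripper, and leave the other things on the table where they are.

Things in the scene. Friction and masses are not known exactly. Their poses are not given: they have to be found in the camera images.
- reader: Fixed desk code reader: white housing 70 x 156 x 145 mm high (x, y, z) on a black foot 110 x 170 x 12 mm. Origin at the centre of the underside of the housing on the table; x points from its front face (at x = -35 mm, roughly towards the robot) to its back, z up. The upper front carries the window and, in rails across the front, the sliding dust shutter.
- reader_window (a point): Centre of the reader's dark red window (46 mm wide, 40 mm high), at x = -37, y = +34, z = 100 mm in the reader's frame and with the same axes; the window looks along its own -x.
- shutter (a joint): Travel of the grey dust shutter in m: 0 = window covered, 0.060 = end stop, window fully open. It grows as the shutter slides along the reader's -y. It needs about 2 N and stays where it is left.
- shutter_grip (a point): Centre of the shutter's upright orange grip, which stands above the top of the housing: 20 mm (x) by 14 mm (y, the sliding direction) and 34 mm high, from 150 to 184 mm above the table; this point is 170 mm above the table. Same axes as the reader. It can be pinched from above or pushed; the housing's top is at 145 mm, and an orange flange 22 x 30 mm round the grip's foot reaches 151 mm.
- dish: Loose blue dished sample plate, 130 mm across, 34 mm high, about 110 g, standing on its foot. Origin at the centre of its underside, z up; x points from the handle to the code tag. Inside it slopes down by about 7 degrees to its middle; rim wall 4 mm thick. Held level, its z is vertical.
- dish_middle (a point): Lowest point of the inside of the dish, on its axis, 9 mm above its underside; same axes as the dish. The plum rests here.
- dish_grip (a point): Place to grip on the dish's straight blue handle: at x = -94, y = 0, z = 28 mm in the dish's frame, same axes as the dish. The handle is a bar 18 mm wide (y) and 12 mm high (22 to 34 mm above the underside), running out along the dish's -x from the rim at x = -65 to x = -126 mm.
- dish_tag (a point): Centre of the outer face of the white upright tag with a black code, 44 mm wide, 34 mm high, at x = +70, y = 0, z = 27 mm in the dish's frame, same axes as the dish; it looks along the dish's +x.
- plum_center (a point): Centre of the loose round dark-red plum, 42 mm across, about 40 g, lying in the middle of the dish with its centre 30 mm above the dish's underside. It rolls readily: one slow smooth move (some 0.05 m/s) leaves it in the middle, while brisk or repeated starts and stops make it swing up the sides.
- plum: The plum itself; its origin is at its centre and its axes turn as it rolls.
- phone: Bystander: black phone lying flat, 74 x 152 x 8 mm, origin under its centre.
- powerbank: Bystander: black power bank lying flat, 70 x 135 x 16 mm, origin under its centre.
- sanitiser: Bystander: clear pump bottle with a green label, 58 mm across, 175 mm high, origin under its centre.
- tube_rack: Bystander: white rack with red-capped sample tubes, 100 x 190 mm, 104 mm high, origin under its centre.
- loose_tube: Bystander: red-capped sample tube lying on the table, 98 mm long along its x, 19 mm thick, origin under its centre.
- swab_box: Bystander: open cardboard box of swabs, 75 x 210 x 50 mm, origin under its centre.
There are look-alikes about, which are no part of the job. What is shaped like the dish but turquoise is not meant. Leave any green look-alike of the plum alone.

How it is judged:
By the outcome, as a careful person would: the job done as asked, in the order asked, and still so for the second after the job is handed in, while the arm keeps its last pose, push and grip.
It also fails if it takes over 58 s, if anything falls off the work surface, if the arm or the gripper's body presses on something with over 40 N, if the wrist force passes 120 N, or if a joint passes its speed limit or range.

## Working session

There is one attempt and no reset: what is moved stays moved. The work goes in short steps, Python scripts to look and compute and a tool call to move; the robot and the scene stay as the last step left them, time stands still between calls to the robot, and variables do not carry over. Pictures are saved under pics/ and viewed, at most 10 in all, crops included, and the job is handed in when it is done.

Besides the shell and the picture viewer there is one more tool, called after "Call:" as a command line: name --argument value ..., lists and objects as JSON in quotes. drive_tool: Moves the arm, as the interface text tells. Its arguments: {"type":"object","properties":{"moves":{"type":"array","items":{"type":"number"}},"squeeze":{"type":"number"}},"required":["moves"]}

```bash
mkdir -p pics; cat > h.py <<'E'
import numpy as np, cv2
from cell import env
from scipy.spatial.transform import Rotation as R
def snap(n,f):
    p,d=env.read_camera(n); cv2.imwrite(f'pics/{f}.png',p[:,:,::-1]); np.savez(f'{f}.npz',p=p,d=d); return p,d
def w(n,d,u,v):
    m=env.camera_model(n);K=np.array(m['K'])
    z=d[v,u]; c=np.array([(u-K[0,2])/K[0,0]*z,(v-K[1,2])/K[1,1]*z,z])
    Rm=cv2.Rodrigues(np.array(m['rvec'],float))[0]
    return Rm.T@(c-np.array(m['tvec']).ravel())
E
python3 - <<'E'
from h import *
snap('top','top1');snap('scene','scene1')
o=env.get_obs();print(o['time_s'],o['tool_pos'],o['tool_rot'],env.grasp_offset)
E
```

```text
0.1 [0.25347251 0.59800242 0.22157384] [-1.79900960e+02  4.96342758e-03  1.57034346e+02] 0.0187
```

View pics/top1.png

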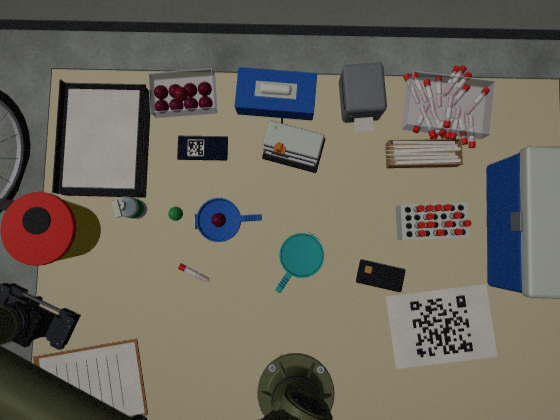

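View pics/scene1.png

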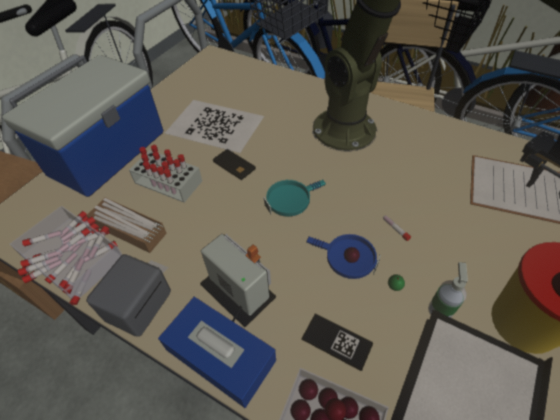

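The candidates in the top view are the blue dish with the red plum (219,219), the turquoise dish (301,255, not meant), the green ball (175,213, not meant) and the box of plums (185,92, not meant). The reader is at (293,145) with its orange grip at (280,148). I choose the blue dish, whose handle points right to (260,217), and check it in one close crop.

```bash
python3 - <<'E'
from h import *
z=np.load('top1.npz');p,d=z['p'],z['d']
c=p[110:250,180:340][:,:,::-1];cv2.imwrite('pics/c1.png',cv2.resize(c,None,fx=5,fy=4.2857*1,interpolation=cv2.INTER_CUBIC) if 0 else cv2.resize(c,None,fx=4,fy=4,interpolation=cv2.INTER_CUBIC))
m=env.camera_model('top');print(m)
P=np.array([[w('top',d,u,v) for u in range(560)] for v in range(420)]);np.save('P.npy',P)
p=p.astype(int)
def rep(n,mask,box):
    q=np.zeros(mask.shape,bool);q[box[1]:box[3],box[0]:box[2]]=1;q&=mask
    a=P[q];print(n,len(a),np.median(a,0).round(4),a.min(0).round(3),a.max(0).round(3));return a
H=cv2.cvtColor(z['p'],cv2.COLOR_RGB2HSV).astype(int)
blue=(H[...,0]>105)&(H[...,0]<130)&(H[...,1]>150)&(p[...,2]>60)
a=rep('blue',blue,(185,190,240,250))
def edge(mask,z,box):pass
h=rep('handle',blue,(246,205,270,230))
print('handle dir',np.linalg.svd((h-h.mean(0))[:,:2])[2][0])
# rim outer circle
q=blue.copy();q[:,:185]=0;q[:,242:]=0;q[:190]=0;q[250:]=0
cn=max(cv2.findContours(q.astype(np.uint8),0,2)[0],key=len);print(cv2.minEnclosingCircle(cn))
pl=rep('plum',(p[...,0]>60)&(p[...,2]<50)&(p[...,1]<40),(205,205,233,233))
rep('grip',(H[...,0]<18)&(H[...,1]>150)&(p[...,0]>120),(265,135,292,160))
t=P[120:172,260:328].reshape(-1,3);t=t[(t[:,2]>.138)&(t[:,2]<.149)];print('top',len(t),cv2.minAreaRect((t[:,:2]*1000).astype(np.float32)),t.mean(0))
E
```

```text
{'K': array([[435.28683348,   0.        , 282.52850236],
       [  0.        , 435.28683348, 208.67743963],
       [  0.        ,   0.        ,   1.        ]]), 'rvec': array([ 2.20146341, -2.14688435,  0.067762  ]), 'tvec': array([0.03870133, 0.53050418, 1.26199114])}Traceback (most recent call last):
  File "<stdin>", line 5, in <module>
  File "h.py", line 7, in w
    m=env.camera_model(n);K=np.array(m['K'])
ValueError: time passes only in moves, steps and waits
```

View pics/c1.png

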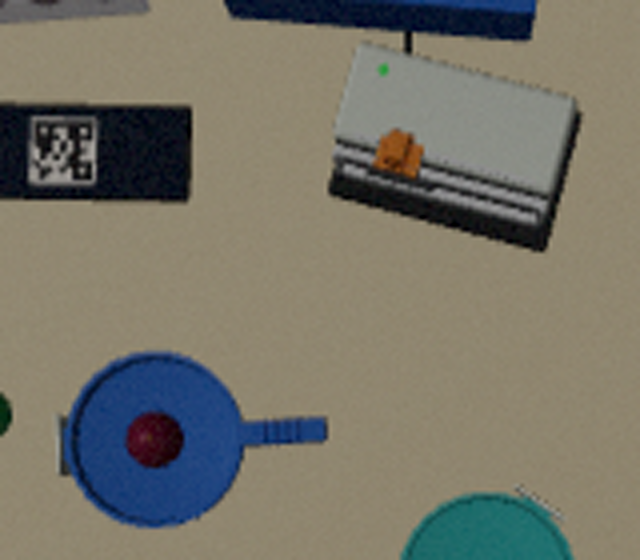

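The crop confirms it: blue dish with plum (full-image 219,219), white tag on its left at (196,219), handle to the right ending at (261,217). The orange grip is at about (280,147), on the left end of the reader.

```bash
cat >> h.py <<'E'
def cloud(n,d):
    m=env.camera_model(n);K=np.array(m['K']);v,u=np.mgrid[:420,:560]
    c=np.stack([(u-K[0,2])/K[0,0]*d,(v-K[1,2])/K[1,1]*d,d],-1)
    Rm=cv2.Rodrigues(np.array(m['rvec'],float))[0]
    return (c-np.array(m['tvec']).ravel())@Rm
E
python3 - <<'E'
from h import *
for cam,bx in (('top',dict(dish=(185,190,244,250),han=(246,205,270,230),plum=(205,205,233,233),grip=(265,135,292,160),rd=(255,115,332,175))),
               ('scene',dict(dish=(300,230,385,285),han=(300,230,332,258),plum=(340,243,363,268),grip=(243,240,265,268),rd=(195,230,275,315)))):
    z=np.load(cam+'1.npz');p,d=z['p'],z['d'];P=cloud(cam,d);H=cv2.cvtColor(p,cv2.COLOR_RGB2HSV).astype(int);p=p.astype(int)
    blue=(H[...,0]>105)&(H[...,0]<130)&(H[...,1]>130)&(p[...,2]>60)
    M=dict(dish=blue,han=blue,plum=((H[...,0]>165)|(H[...,0]<8))&(H[...,1]>100)&(p[...,0]>40),grip=(H[...,0]>4)&(H[...,0]<18)&(H[...,1]>150)&(p[...,0]>120))
    print(cam)
    for n,m in M.items():
        b=bx[n];q=np.zeros_like(m);q[b[1]:b[3],b[0]:b[2]]=1;q&=m&(d>0);a=P[q]
        if n=='dish':
            a=a[(a[:,2]>.027)&(a[:,2]<.04)]; 
            (A,B,C)=np.linalg.lstsq(np.c_[a[:,:2],np.ones(len(a))],-(a[:,:2]**2).sum(1),rcond=None)[0]; print('circ',-A/2,-B/2,np.sqrt(A*A/4+B*B/4-C))
        if n=='han': a=a[a[:,2]>.025];print('dir',np.linalg.svd((a-a.mean(0))[:,:2],full_matrices=False)[2][0])
        if n=='grip': a=a[a[:,2]>.178]
        print(n,len(a),a.mean(0).round(4),a.min(0).round(3),a.max(0).round(3))
    b=bx['rd'];t=P[b[1]:b[3],b[0]:b[2]].reshape(-1,3);t=t[(t[:,2]>.141)&(t[:,2]<.149)];print('rd',len(t),cv2.minAreaRect((t[:,:2]*1000).astype(np.float32)),t.mean(0))
E
```

```text
top
circ 0.492355544076588 0.23788714172283223 0.06203608799691251
dish 206 [0.4884 0.2362 0.0328] [0.429 0.166 0.027] [0.556 0.305 0.04 ]
dir [ 0.13156452 -0.99130761]
han 77 [0.5006 0.1375 0.0333] [0.493 0.117 0.027] [0.508 0.158 0.039]
plum 93 [0.4917 0.2417 0.0464] [0.476 0.226 0.036] [0.508 0.256 0.054]
grip 27 [0.6805 0.064  0.1829] [0.672 0.058 0.179] [0.688 0.071 0.188]
rd 1244 ((703.5209350585938, 26.980819702148438), (154.15182495117188, 81.04237365722656), 75.96190643310547) [0.70949287 0.02392331 0.14437817]
scene
circ 0.4996731932713212 0.22032159543294588 0.06797270324584502
dish 213 [0.5155 0.2129 0.0332] [0.438 0.118 0.027] [0.56  0.303 0.039]
dir [0.00895779 0.99995988]
han 88 [0.5051 0.1543 0.0336] [0.489 0.118 0.026] [0.534 0.19  0.039]
plum 73 [0.5009 0.2473 0.0444] [0.49  0.237 0.032] [0.511 0.257 0.053]
grip 28 [0.6828 0.0655 0.1833] [0.676 0.061 0.178] [0.691 0.07  0.187]
rd 1707 ((706.5236206054688, 26.914352416992188), (155.26937866210938, 80.33455657958984), 76.16183471679688) [0.71399096 0.0287952  0.14490387]
```

```bash
cat >> h.py <<'E'
def go(p,yaw,n=1):
    o=env.get_obs();Rt=R.from_euler('xyz',o['tool_rot'],degrees=True).as_matrix()
    s=Rt.T@(np.array(p)-o['tool_pos'])/.04; t=-((yaw-o['tool_rot'][2]+180)%360-180)/10
    print('t',round(o['time_s'],2),o['tool_pos'].round(4),o['tool_rot'].round(2),'F',o['force'].round(1),'g',round(o['grip_width'],4),'->',s.round(3),round(t,3))
E
python3 -c "
from h import *
go([.682,.065,.215],166)"
```

```text
t 0.1 [0.2535 0.598  0.2216] [-179.9     0.    157.03] F [-0.3  0.3 -0.5] g 0.0871 -> [-15.063  -8.089   0.18 ] -0.897
```

Call:
drive_tool --moves '[-1.0,-0.54,0,-0.2,60,-2.2,-1.2,0,-0.4,60,-3.5,-1.9,0,-0.6,60,-4.8,-2.6,0.1,-0.8,60,-6.1,-3.3,0.1,-0.9,60]'

```text
time_s: 0.72
tool_pos: [0.4275, 0.3798, 0.2179]
tool_rot: [-180.0, -0.0, 166.1]
force: [0.7, -0.4, -0.5]
grip_width: 0.0604
grasp_force: 0.0
```

```bash
python3 -c "
from h import *
go([.682,.065,.215],166)"
```

```text
t 0.72 [0.4275 0.3798 0.2179] [-1.7996e+02 -3.0000e-02  1.6608e+02] F [ 0.7 -0.4 -0.5] g 0.0604 -> [-8.07  -6.109  0.073] 0.008
```

Call:
drive_tool --moves '[-1.1,-0.8,0,0,60,-2.2,-1.6,0,0,60,-3.3,-2.5,0,0,60,-4.4,-3.3,0,0,60,-5.5,-4.1,0,0,60]'

```text
time_s: 1.35
tool_pos: [0.6014, 0.1681, 0.2182]
tool_rot: [-180.0, -0.0, 166.0]
force: [0.1, 0.7, -0.7]
grip_width: 0.0603
grasp_force: 0.0
```

Call:
drive_tool --moves '[-1.0,-0.8,0,0,60,-1.7,-1.4,0,0,60,-2.2,-1.7,0,0,60,-2.4,-1.8,0,0,60,-2.4,-1.8,0,0,60]'

```text
time_s: 1.98
tool_pos: [0.6763, 0.0768, 0.218]
tool_rot: [-180.0, -0.1, 166.0]
force: [0.9, 0.2, -0.7]
grip_width: 0.0602
grasp_force: 0.0
```

```bash
python3 - <<'E'
from h import *
go([.682,.065,.157],166)
p,d=env.read_camera('wrist');cv2.imwrite('pics/w1.png',p[:,:,::-1])
E
```

```text
t 1.98 [0.6763 0.0768 0.218 ] [-1.7999e+02 -6.0000e-02  1.6604e+02] F [ 0.9  0.2 -0.7] g 0.0602 -> [-0.212 -0.252  1.525] 0.004
```

View pics/w1.png

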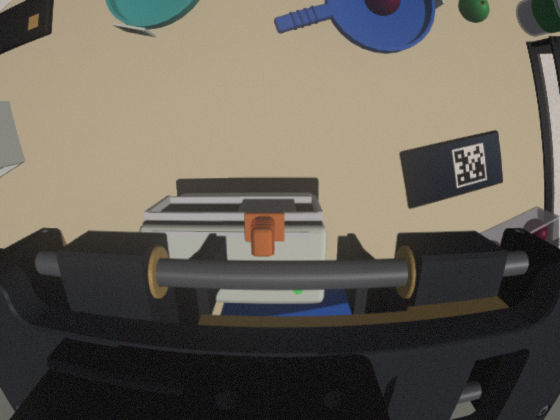

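The wrist view shows the orange grip at about (263,235) between the two fingers (205 and 350), slightly to the left of their centre, as computed. The rails lie parallel to the closing line.

Call:
drive_tool --moves '[-0.2,-0.25,0.2,0,60,-0.2,-0.25,0.7,0,60,-0.2,-0.25,1.3,0,60,-0.2,-0.25,1.5,0,60,-0.2,-0.25,1.5,0,60]'

```text
time_s: 2.65
tool_pos: [0.6812, 0.065, 0.1574]
tool_rot: [-180.0, -0.1, 166.0]
force: [-0.3, 0.4, 0.6]
grip_width: 0.0602
grasp_force: 0.0
```

Call:
drive_tool --moves '[0,0,0,0,5,0,0,0,0,5,0,0,0,0,5,0,0,0,0,5,0,0,0,0,5]' --squeeze 15

```text
time_s: 3.28
tool_pos: [0.6818, 0.0647, 0.1587]
tool_rot: [-180.0, 0.0, 166.0]
force: [-0.6, -1.3, 1.8]
grip_width: 0.0182
grasp_force: 0.8
```

Call:
drive_tool --moves '[0,0,0,0,5,0,0,0,0,5,0,-0.1,0,0,5,0,-0.3,0,0,5,0,-0.5,0,0,5]'

```text
time_s: 3.9
tool_pos: [0.6771, 0.0453, 0.1587]
tool_rot: [180.0, 0.0, 166.1]
force: [0.6, 1.5, 0.6]
grip_width: 0.014
grasp_force: 15.0
```

Call:
drive_tool --moves '[0,-0.2,0,0,5,0,-0.4,0,0,5,0,-0.6,0,0,5,0,-0.8,0,0,5,0,-0.9,0,0,5]'

```text
time_s: 4.53
tool_pos: [0.6683, 0.0096, 0.1587]
tool_rot: [-180.0, 0.0, 166.0]
force: [1.1, 0.9, -0.2]
grip_width: 0.0143
grasp_force: 15.0
```

Call:
drive_tool --moves '[0,-0.1,0,0,5,0,-0.15,0,0,5,0,-0.2,0,0,5,0,-0.2,0,0,5]'

```text
time_s: 5.03
tool_pos: [0.668, 0.0083, 0.1587]
tool_rot: [179.6, 0.1, 166.3]
force: [6.1, 9.1, -1.4]
grip_width: 0.0139
grasp_force: 15.0
```

Call:
drive_tool --moves '[0,-0.1,0,0,5,0,-0.1,0,0,5,0,-0.1,0,0,5]'

```text
time_s: 5.4
tool_pos: [0.6679, 0.0082, 0.1586]
tool_rot: [179.4, 0.2, 166.4]
force: [7.8, 13.7, -3.6]
grip_width: 0.0139
grasp_force: 15.0
```

Call:
drive_tool --moves '[0,0.2,0,0,5,0,0.2,0,0,40,0,0.2,0,0,40,0,0.2,0,0,40,0,0.2,0,0,40]'

```text
time_s: 6.02
tool_pos: [0.6672, 0.0059, 0.1585]
tool_rot: [-180.0, -0.0, 166.0]
force: [0.1, -0.2, 0.6]
grip_width: 0.0387
grasp_force: 0.0
```

Call:
drive_tool --moves '[0,0,-0.5,0,50,0,0,-1.2,0,50,0.5,0,-1.7,0.5,50,1.2,0.5,-1.8,1.5,50,2.0,1.0,-1.8,2.5,50]'

```text
time_s: 6.65
tool_pos: [0.5997, 0.0649, 0.2331]
tool_rot: [179.8, 0.1, 140.6]
force: [0.2, -0.1, -0.6]
grip_width: 0.0501
grasp_force: 0.0
```

```bash
python3 -c "
from h import *
go([.5015,.144,.12],96)"
```

```text
t 6.65 [0.5997 0.0649 0.2331] [1.7985e+02 1.2000e-01 1.4063e+02] F [ 0.2 -0.1 -0.6] g 0.0501 -> [ 3.158 -0.036  2.82 ] 4.463
```

Call:
drive_tool --moves '[0.8,0,0.2,1.0,50,1.7,0,0.6,2.0,50,2.5,0,1.1,3.0,50,3.0,0,1.5,4.0,50,3.1,0,1.8,4.4,50]'

```text
time_s: 7.28
tool_pos: [0.5023, 0.1442, 0.1596]
tool_rot: [179.9, -0.1, 97.0]
force: [0.3, -0.3, -0.5]
grip_width: 0.0498
grasp_force: 0.0
```

```bash
python3 - <<'E'
from h import *
go([.5015,.144,.05],96)
p,d=env.read_camera('wrist');cv2.imwrite('pics/w2.png',p[:,:,::-1])
p,d=snap('top','top2')
p,d=snap('scene','scene2');cv2.imwrite('pics/s2.png',cv2.resize(p[210:330,180:400][:,:,::-1],None,fx=3.5,fy=3.5,interpolation=2))
E
```

```text
t 7.28 [0.5023 0.1442 0.1596] [ 1.7993e+02 -7.0000e-02  9.6990e+01] F [ 0.3 -0.3 -0.5] g 0.0498 -> [-0.007 -0.024  2.74 ] 0.099
```

View pics/w2.png

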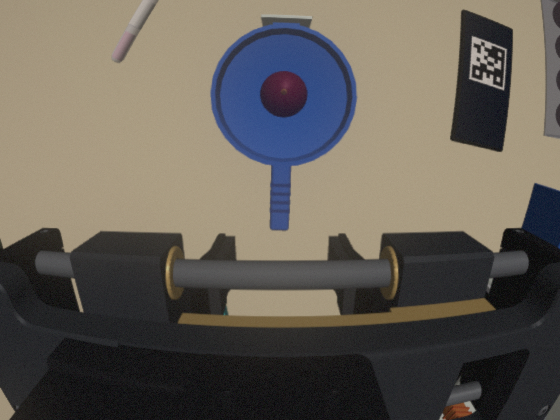

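View pics/s2.png

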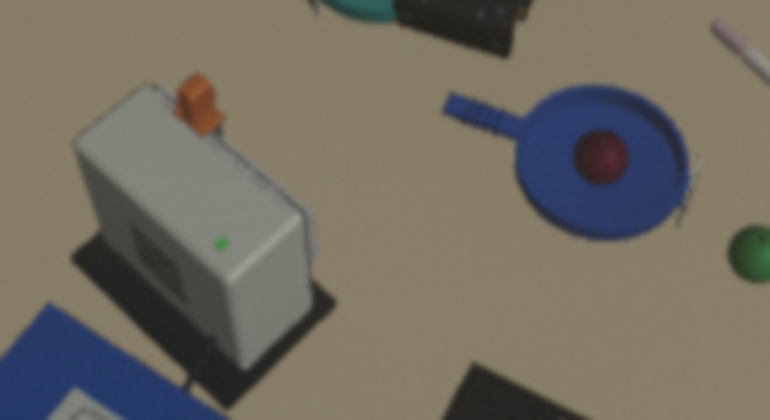

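The scene view shows the grip moved to the far end of the rails. The wrist view shows the handle from (281,165) to (280,229), the dish rim centred near (284,95) and the tag at (286,20). I turn these into positions.

```bash
python3 - <<'E'
from h import *
m=env.camera_model('wrist');K=np.array(m['K']);T=np.array(m['tool_from_camera'])
o=env.get_obs();Rt=R.from_euler('xyz',o['tool_rot'],degrees=True).as_matrix()
def pt(u,v,z):
    dx,dy=(u-K[0,2])/K[0,0],(v-K[1,2])/K[1,1];r=np.hypot(dx,dy)
    c=np.array([np.sin(r)*dx/r,np.sin(r)*dy/r,np.cos(r)])
    a=o['tool_pos']+Rt@T[:3,3];b=Rt@T[:3,:3]@c
    return a+b*(z-a[2])/b[2]
for n,u,v,z in [('tip',280,226,.034),('base',281,165,.034),('mid',280.5,196,.034),('rimL',211,95,.034),('rimR',356.5,95,.034),('rimT',284,25,.034),('rimB',284,166,.034),('plum',284,94,.03),('tagL',262,15,.044),('tagR',311,15,.044)]: print(n,pt(u,v,z).round(4))
img=cv2.imread('pics/w2.png');H=cv2.cvtColor(img,cv2.COLOR_BGR2HSV).astype(int)
b=(H[...,0]>105)&(H[...,0]<130)&(H[...,1]>130)&(img[...,0]>60)
A=[]
for v in range(172,226,3):
    x=np.where(b[v,255:310])[0]+255
    A.append(pt((x.min()+x.max())/2,v,.034)[:2])
A=np.array(A);s=np.linalg.svd(A-A.mean(0))[2][0];print('handle',A.mean(0),s,np.degrees(np.arctan2(s[1],s[0])))
for f in('top2','scene2'):
    z=np.load(f+'.npz');P=cloud(f[:-1],z['d']);Hh=cv2.cvtColor(z['p'],cv2.COLOR_RGB2HSV).astype(int)
    q=(Hh[...,0]>4)&(Hh[...,0]<18)&(Hh[...,1]>150)&(P[...,2]>.178)&(P[...,2]<.19)&(P[...,0]>.6);print('grip',q.sum(),P[q].mean(0))
E
```

```text
tip [0.5058 0.116  0.034 ]
base [0.4997 0.173  0.034 ]
mid [0.5028 0.1447 0.034 ]
rimL [0.43   0.2289 0.034 ]
rimR [0.5585 0.2452 0.034 ]
rimT [0.4866 0.2998 0.034 ]
rimB [0.5025 0.1725 0.034 ]
plum [0.4944 0.2367 0.03  ]
tagL [0.4669 0.304  0.044 ]
tagR [0.5086 0.3095 0.044 ]Traceback (most recent call last):
  File "<stdin>", line 15, in <module>
    return umr_minimum(a, axis, None, out, keepdims, initial, where)
ValueError: zero-size array to reduction operation minimum which has no identity
```

Call:
drive_tool --moves '[0,0.03,0.6,0.1,50,0,0.03,1.5,0.1,50,0,0.03,2.4,0.1,50,0,0.03,3.0,0.1,50,0,0.03,3.0,0.1,50]'

```text
time_s: 8.05
tool_pos: [0.5038, 0.142, 0.038]
tool_rot: [-179.9, 0.1, 96.0]
force: [-0.4, -0.2, -0.5]
grip_width: 0.0502
grasp_force: 0.0
```

```bash
python3 -c "
from h import *
go([.503,.1437,.0095],96)"
```

```text
t 8.05 [0.5038 0.142  0.038 ] [-1.7988e+02  6.0000e-02  9.6050e+01] F [-0.4 -0.2 -0.5] g 0.0502 -> [ 0.044 -0.015  0.714] 0.005
```

Call:
drive_tool --moves '[0.04,-0.01,0.2,0,40,0.04,-0.01,0.5,0,34,0.04,-0.01,0.7,0,28,0.04,-0.01,0.7,0,25,0.04,-0.01,0.7,0,24]' --squeeze 10

```text
time_s: 8.68
tool_pos: [0.5038, 0.1445, 0.0107]
tool_rot: [180.0, -0.0, 96.0]
force: [-0.2, -0.1, -0.4]
grip_width: 0.0251
grasp_force: 0.0
```

Call:
drive_tool --moves '[0,0,0,0,22,0,0,0,0,21,0,0,0,0,20,0,0,0,0,19,0,0,0,0,18]'

```text
time_s: 9.3
tool_pos: [0.5036, 0.1444, 0.0106]
tool_rot: [180.0, -0.0, 96.0]
force: [-0.4, 0.2, 0.3]
grip_width: 0.0183
grasp_force: 0.2
```

Call:
drive_tool --moves '[0,0,0,0,16,0,0,0,0,10,0,0,0,0,10,0,0,0,0,10,0,0,0,0,10]' --squeeze 35

```text
time_s: 9.93
tool_pos: [0.5036, 0.1444, 0.0106]
tool_rot: [-180.0, -0.0, 96.0]
force: [-1.3, -0.5, 0.5]
grip_width: 0.0179
grasp_force: 35.0
```

```bash
python3 - <<'E'
from h import *
go([.503,.1437,.0095],96)
p,d=env.read_camera('wrist');cv2.imwrite('pics/w3.png',p[:,:,::-1])
E
```

```text
t 9.93 [0.5036 0.1444 0.0106] [-180.     -0.     96.04] F [-1.3 -0.5  0.5] g 0.0179 -> [-0.017 -0.016  0.027] 0.004
```

View pics/w3.png

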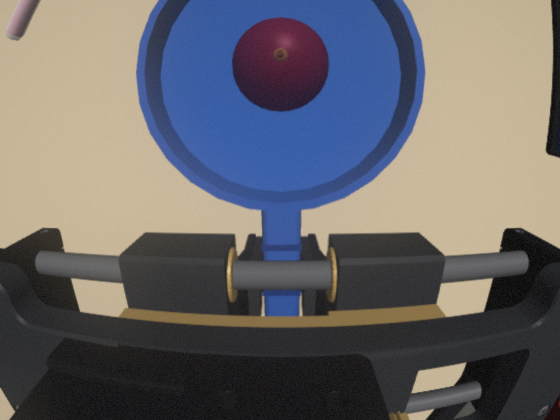

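The handle is squarely between the pads and the plum is central at (281,65). Now I lift gently.

Call:
drive_tool --moves '[0,0,0,0,10,0,0,-0.03,0,10,0,0,-0.1,0,10,0,0,-0.2,0,10,0,0,-0.32,0,10]' --squeeze 50

```text
time_s: 10.6
tool_pos: [0.5036, 0.1443, 0.0236]
tool_rot: [180.0, 0.0, 96.0]
force: [-0.0, 0.2, -1.8]
grip_width: 0.0173
grasp_force: 50.0
```

Call:
drive_tool --moves '[0,0,-0.14,0,10,0,0,-0.3,0,10,0,0,-0.46,0,10,0,0,-0.62,0,10,0,0,-0.78,0,10]'

```text
time_s: 11.22
tool_pos: [0.5036, 0.1444, 0.055]
tool_rot: [180.0, -0.0, 96.0]
force: [-0.0, -0.0, -1.5]
grip_width: 0.0176
grasp_force: 50.0
```

Call:
drive_tool --moves '[0,0,-0.16,0,10,0,0,-0.32,0,10,0,0,-0.46,0,10,0,0,-0.58,0,10,0,0,-0.65,0,10]'

```text
time_s: 11.85
tool_pos: [0.5037, 0.1445, 0.0809]
tool_rot: [180.0, -0.0, 96.0]
force: [0.7, -0.1, -2.5]
grip_width: 0.0175
grasp_force: 50.0
```

```bash
python3 - <<'E'
from h import *
go([.4553,.1244,.082],-14)
print(env.get_obs()['qpos'])
p,d=env.read_camera('wrist');cv2.imwrite('pics/w4.png',p[:,:,::-1])
E
```

```text
t 11.85 [0.5037 0.1445 0.0809] [ 1.7998e+02 -1.0000e-02  9.6040e+01] F [ 0.7 -0.1 -2.5] g 0.0175 -> [-0.371 -1.256 -0.028] 11.004
[-36.49714036  10.05053289  19.21722212 111.1485029   -3.83243117
  59.38791572  -9.56223077]
```

View pics/w4.png

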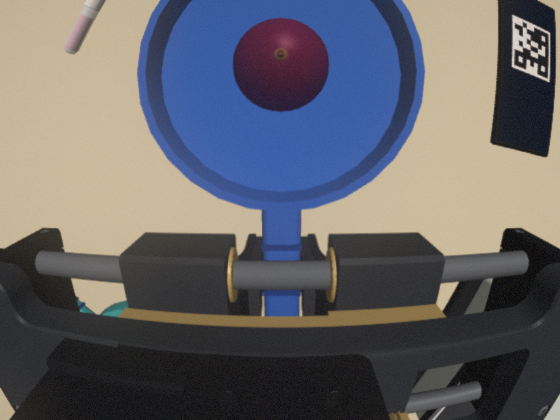

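```bash
python3 - <<'E'
from h import *
p0=np.array([.5037,.1445,.0809]);p1=np.array([.4553,.1244,.0836]);N=45
s=lambda k:(lambda t:t-np.sin(2*np.pi*t)/(2*np.pi))(min(max(k/N,0),1))*.55+.45*(1-np.cos(np.pi*min(k/N,1)))/2
for c in range(9):
    b=s(5*c);Rt=R.from_euler('xyz',[180,0,96-110*b],degrees=True).as_matrix();L=[]
    for k in range(5*c+1,5*c+6):
        f=s(k)-b; v=Rt.T@(p1-p0)*f/.04
        L+=[*v.round(2),round(11*f,2),10]
    print(', '.join(f'{x:g}' for x in L))
E
```

```text
-0, -0, -0, 0.01, 10, -0, -0, -0, 0.03, 10, -0, -0.01, -0, 0.07, 10, -0, -0.01, -0, 0.12, 10, -0.01, -0.02, -0, 0.2, 10
-0, -0.01, -0, 0.1, 10, -0.01, -0.03, -0, 0.23, 10, -0.01, -0.04, -0, 0.38, 10, -0.02, -0.06, -0, 0.56, 10, -0.03, -0.09, -0, 0.77, 10
-0.01, -0.03, -0, 0.24, 10, -0.03, -0.05, -0, 0.5, 10, -0.04, -0.08, -0, 0.79, 10, -0.06, -0.12, -0.01, 1.11, 10, -0.08, -0.15, -0.01, 1.45, 10
-0.03, -0.03, -0, 0.36, 10, -0.06, -0.07, -0, 0.74, 10, -0.09, -0.1, -0.01, 1.14, 10, -0.12, -0.14, -0.01, 1.56, 10, -0.15, -0.18, -0.01, 1.98, 10
-0.05, -0.03, -0, 0.43, 10, -0.09, -0.05, -0.01, 0.87, 10, -0.14, -0.08, -0.01, 1.32, 10, -0.18, -0.1, -0.01, 1.76, 10, -0.23, -0.13, -0.01, 2.19, 10
-0.05, -0.01, -0, 0.43, 10, -0.1, -0.01, -0.01, 0.84, 10, -0.15, -0.02, -0.01, 1.24, 10, -0.19, -0.03, -0.01, 1.62, 10, -0.23, -0.03, -0.01, 1.98, 10
-0.04, 0.01, -0, 0.34, 10, -0.08, 0.02, -0, 0.66, 10, -0.11, 0.02, -0.01, 0.95, 10, -0.14, 0.03, -0.01, 1.21, 10, -0.17, 0.04, -0.01, 1.45, 10
-0.02, 0.01, -0, 0.21, 10, -0.04, 0.02, -0, 0.39, 10, -0.06, 0.03, -0, 0.54, 10, -0.07, 0.04, -0, 0.67, 10, -0.08, 0.04, -0, 0.77, 10
-0.01, 0.01, -0, 0.08, 10, -0.01, 0.01, -0, 0.14, 10, -0.02, 0.01, -0, 0.17, 10, -0.02, 0.01, -0, 0.2, 10, -0.02, 0.01, -0, 0.2, 10
```

Call:
drive_tool --moves '[0,0,0,0.01,10,0,0,0,0.03,10,0,-0.01,0,0.07,10,0,-0.01,0,0.12,10,-0.01,-0.02,0,0.2,10]'

```text
time_s: 12.52
tool_pos: [0.5028, 0.1439, 0.0805]
tool_rot: [-180.0, -0.0, 94.0]
force: [-0.2, 0.8, -2.0]
grip_width: 0.0172
grasp_force: 50.0
```

Call:
drive_tool --moves '[0,-0.01,0,0.1,10,-0.01,-0.03,0,0.23,10,-0.01,-0.04,0,0.38,10,-0.02,-0.06,0,0.56,10,-0.03,-0.09,0,0.77,10]'

```text
time_s: 13.15
tool_pos: [0.4993, 0.1425, 0.0806]
tool_rot: [180.0, -0.0, 86.2]
force: [-0.8, 0.2, -0.9]
grip_width: 0.0172
grasp_force: 50.0
```

Call:
drive_tool --moves '[-0.01,-0.03,0,0.24,10,-0.03,-0.05,0,0.5,10,-0.04,-0.08,0,0.79,10,-0.06,-0.12,-0.01,1.11,10,-0.08,-0.15,-0.01,1.45,10]'

```text
time_s: 13.78
tool_pos: [0.493, 0.1396, 0.081]
tool_rot: [-180.0, -0.0, 71.7]
force: [0.4, -0.4, -1.2]
grip_width: 0.0176
grasp_force: 50.0
```

Call:
drive_tool --moves '[-0.03,-0.03,0,0.36,10,-0.06,-0.07,0,0.74,10,-0.09,-0.1,-0.01,1.14,10,-0.12,-0.14,-0.01,1.56,10,-0.15,-0.18,-0.01,1.98,10]'

```text
time_s: 14.4
tool_pos: [0.4843, 0.1362, 0.0814]
tool_rot: [-180.0, -0.0, 51.8]
force: [-0.5, -0.7, -0.9]
grip_width: 0.0169
grasp_force: 50.0
```

Call:
drive_tool --moves '[-0.05,-0.03,0,0.43,10,-0.09,-0.05,-0.01,0.87,10,-0.14,-0.08,-0.01,1.32,10,-0.18,-0.1,-0.01,1.76,10,-0.23,-0.13,-0.01,2.19,10]'

```text
time_s: 15.02
tool_pos: [0.4745, 0.1322, 0.0818]
tool_rot: [-180.0, 0.0, 29.9]
force: [0.3, -0.9, -2.0]
grip_width: 0.0174
grasp_force: 50.0
```

Call:
drive_tool --moves '[-0.05,-0.01,0,0.43,10,-0.1,-0.01,-0.01,0.84,10,-0.15,-0.02,-0.01,1.24,10,-0.19,-0.03,-0.01,1.62,10,-0.23,-0.03,-0.01,1.98,10]'

```text
time_s: 15.65
tool_pos: [0.4658, 0.1286, 0.0822]
tool_rot: [-180.0, 0.0, 10.1]
force: [0.2, -0.2, -2.1]
grip_width: 0.0173
grasp_force: 50.0
```

Call:
drive_tool --moves '[-0.04,0.01,0,0.34,10,-0.08,0.02,0,0.66,10,-0.11,0.02,-0.01,0.95,10,-0.14,0.03,-0.01,1.21,10,-0.17,0.04,-0.01,1.45,10]'

```text
time_s: 16.27
tool_pos: [0.4595, 0.1258, 0.0826]
tool_rot: [-180.0, 0.0, -4.3]
force: [-0.3, -0.7, -2.2]
grip_width: 0.0176
grasp_force: 50.0
```

Call:
drive_tool --moves '[-0.02,0.01,0,0.21,10,-0.04,0.02,0,0.39,10,-0.06,0.03,0,0.54,10,-0.07,0.04,0,0.67,10,-0.08,0.04,0,0.77,10]'

```text
time_s: 16.9
tool_pos: [0.4564, 0.1244, 0.0826]
tool_rot: [-180.0, -0.0, -11.9]
force: [-0.3, -0.4, -0.6]
grip_width: 0.0173
grasp_force: 50.0
```

Call:
drive_tool --moves '[-0.01,0.01,0,0.08,10,-0.01,0.01,0,0.14,10,-0.02,0.01,0,0.17,10,-0.02,0.01,0,0.2,10,-0.02,0.01,0,0.2,10]'

```text
time_s: 17.52
tool_pos: [0.4556, 0.1242, 0.0826]
tool_rot: [-180.0, -0.0, -13.9]
force: [-0.5, 0.7, -0.5]
grip_width: 0.0174
grasp_force: 50.0
```

```bash
python3 - <<'E'
from h import *
go([.4553,.1244,.0836],-14)
p,d=env.read_camera('wrist');cv2.imwrite('pics/w5.png',p[:,:,::-1])
p,d=snap('top','top3');cv2.imwrite('pics/t3.png',cv2.resize(p[110:260,180:340][:,:,::-1],None,fx=4,fy=4,interpolation=2))
E
```

```text
t 17.52 [0.4556 0.1242 0.0826] [-180.     -0.    -13.87] F [-0.5  0.7 -0.5] g 0.0174 -> [-0.008 -0.003 -0.026] 0.013
```

View pics/w5.png

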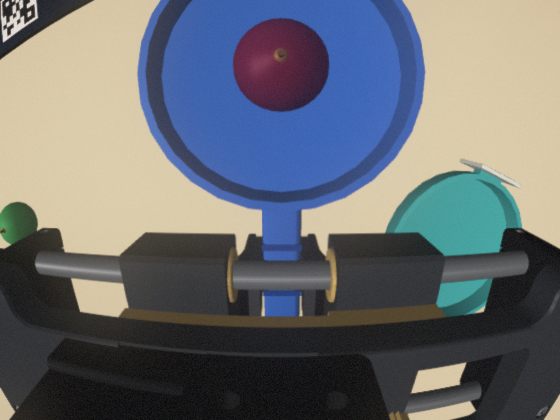

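The plum is still central at (281,65), and the dish is level in the gripper. I check the alignment with the reader from the top camera.

View pics/t3.png

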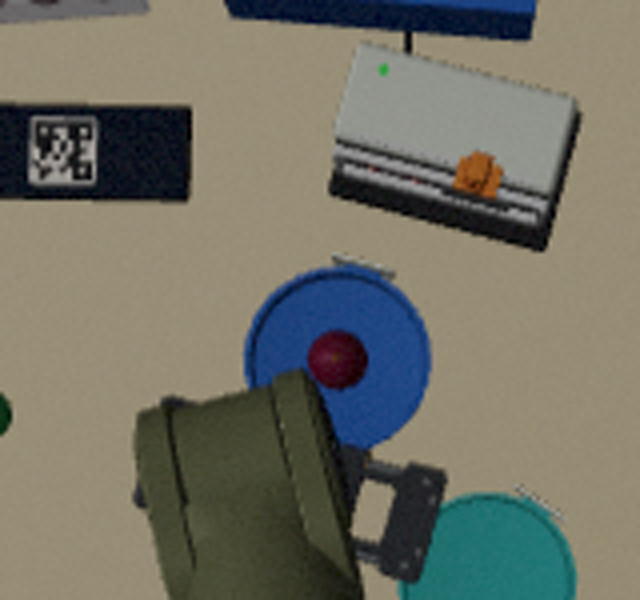

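```bash
python3 - <<'E'
from h import *
z=np.load('top3.npz');P=cloud('top',z['d']);H=cv2.cvtColor(z['p'],cv2.COLOR_RGB2HSV).astype(int)
q=(H[...,0]>105)&(H[...,0]<130)&(H[...,1]>130)&(P[...,2]>.1)&(P[...,2]<.115)&(P[...,0]>.45)&(P[...,0]<.65)&(P[...,1]>0)&(P[...,1]<.2)
a=P[q];c=cv2.minEnclosingCircle((a[:,:2]*1000).astype(np.float32));print(len(a),c,np.median(a[:,2]))
t=P.reshape(-1,3);t=t[(t[:,2]>.142)&(t[:,2]<.148)&(t[:,0]>.64)&(t[:,0]<.78)&(abs(t[:,1]-.026)<.1)];print(cv2.minAreaRect((t[:,:2]*1000).astype(np.float32)))
E
```

```text
156 ((548.3377685546875, 102.63151550292969), 64.70228576660156) 0.10380761267226718
((705.66845703125, 26.432388305664062), (153.3751983642578, 76.18627166748047), 74.75972747802734)
```

The top view shows the shutter open with a red window line at about (380,172), and the tag at (362,267) parallel to the reader's front and in line with the window. Dish centre is (0.548, 0.103) against a target of (0.5465, 0.1016). I let it settle, then hand in.

Call:
drive_tool --moves '[0,0,-0.01,0,10,0,0,-0.02,0,10,0,0,-0.02,0,10,0,0,-0.02,0,10,0,0,-0.02,0,10]'

```text
time_s: 18.25
tool_pos: [0.4556, 0.1242, 0.0834]
tool_rot: [-180.0, -0.0, -13.9]
force: [0.6, -0.0, -1.2]
grip_width: 0.0176
grasp_force: 50.0
```

Call:
drive_tool --moves '[0,0,0,0,10,0,0,0,0,10,0,0,0,0,10,0,0,0,0,10,0,0,0,0,10]'

```text
time_s: 18.88
tool_pos: [0.4556, 0.1242, 0.0834]
tool_rot: [-180.0, -0.0, -13.9]
force: [-0.4, 0.6, -1.2]
grip_width: 0.0173
grasp_force: 50.0
```

```bash
python3 -c "
from h import *
go([.4553,.1244,.0836],-14)
print(env.sign_off())"
```

```text
t 18.88 [0.4556 0.1242 0.0834] [-179.99   -0.    -13.86] F [-0.4  0.6 -1.2] g 0.0173 -> [-0.008 -0.003 -0.005] 0.014
the job is handed in; nothing more can be done
None
```

Job handed in at 18.9 s: the shutter is open at its stop, and the dish is held level and still with the plum in the middle and its tag square to the window, about 70 mm from the glass by my measurements; the hand-in gave no verdict.

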